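Pack a specimen jar for the courier and shut the case

ROBOT

A 6-joint arm with a two-finger parallel gripper is mounted at the origin on the work surface. World frame = base frame: x ahead of the robot, y to its left, z up, the work surface at z = 0. Lengths are in m, angles in rad, forces in N, time in s.
With the tool pointing down it reaches from about 0.35 to 0.975 m from the base axis. Payload 17.4 kg.
Tool frame: the origin (TCP) lies at the very end of the fingers, on their centre line; the grasp point (between the pads) lies 19 mm behind it; x points along the fingers, z is the direction in which the jaws open and shut, and the axes are right-handed (so a half turn about x gives the same grasp; the last joint's range is limited). The gripper opens to 85 mm and grips with 20 to 120 N. Pads are 22 mm wide; open, the fingers measure 114 mm over their backs; the gripper's body (76 mm by 85 mm) begins 54 mm behind the grasp point. The pads swing forward as they close: fully open they stand 13 mm farther back than shut.
Start: joints at [-1.262, 0.116, 1.442, -0, 1.584, -0.038], TCP at [0.229, -0.635, 0.231] pointing down, gripper open.
Joint ranges: [-2.83, 2.83], [-0.83, 2.19], [0.07, 2.5], [-1.14, 4.28], [0.01, 3], [-2.97, 2.97]. Speed limits (rad/s): [1.89, 1.89, 2.22, 3.14, 3.14, 3.14].

INTERFACE

Orientations are given as a unit quaternion [w, x, y, z].
In Python, from bench import manip gives the robot as it stands.
- The arm moves only by the shell command python3 -m handwheel 'ROWS' [OPENING] [FORCE]. ROWS is JSON, a list of rows, each a list of 6 numbers: the shift along the tool's x, y, z in m, then the turn, a rotation vector about the tool's x, y, z in rad. A call has 1 to 20 rows; each row is the pose to reach, as a shift and turn from the pose commanded when the call began, along the tool's axes at that moment; what a row does not reach only later rows make up. A row lasts 1/12 s, in which the tool goes at most 41.7 mm and 7.16 degrees, less where a joint would pass 70% of its speed; a pose out of reach is approached as far as the arm can. A call with a gripper value outside its range is refused whole. OPENING is the closure in counts, from 0 (fully open) to 255 (shut), set as the call begins (- or left out, the last holds). The fingers move at their own pace and stop on an object; FORCE is the grip in N (left out, the last holds). Time passes only in rows, so rows that repeat a pose let the fingers close. It gives the time, the measured TCP pose, the force and the opening at its end, in the units of the state.
- manip.observe(): the state, without advancing time (a new reading comes with each control period).
- manip.read_camera(name): name is "side" or "top"; returns the picture (384x512x3 uint8, red, green, blue); there is no depth.
- manip.calibration(name): a dict with "fx", "fy", "cx", "cy" (pixels), "eye" and "rotation" of the camera in the world. Camera axes: x right, y down, z forward; pixel columns grow to the right and rows downward; lengths in m; the calibration is good to about 2 mm. A picture is of the moment at which its call begins. calibration takes no time and is no camera call.
- manip.finish_job(): hands the job in, once; it reports no verdict.
The state is a dict: "clock": time; "q": joint angles; "dq": joint speeds; "joint_torque": joint torques, N m; "ee_pos": TCP position; "orientation": TCP orientation; "ft_force": force on the tool from outside, world axes, zero at the start; "torque": the same for the moment, N m; "opening": opening from 0.0 (shut) to 1.0 (fully open).
Only numpy, scipy, OpenCV 4.12 (cv2) and the standard library are available. Lean on these libraries where they do the work, as an engineer would, in place of code of your own. Each camera call takes 0.05 s, during which the arm holds its last target.

TASK

Set the red-capped specimen jar gently down, upright, in the pale square well of the open teal transport case, without dropping it in. Let go and see that it is fully down, with nothing standing above the rim, then close the lid fully. Leave the blue-capped jar where it stands.

Things in the scene. Friction and masses are not known exactly. Their poses are not given: they have to be found in the camera images.
- red_jar_mid (a point): Red-capped specimen jar: upright cylinder 46 mm across, 60 mm tall, 50 to 100 g, white with a red screw cap (top 16 mm), on a low grey tray (floor 4 mm, rim 14 mm above the work surface). The point is its centre, 30 mm above its foot; z up along its axis.
- blue_jar_mid (a point): Blue-capped jar of the same shape on the same tray, its centre 95 mm or more from the red one; leave it alone. The point is its centre, 30 mm above its foot; z up. A red tube rack and a blue pump bottle also stand about, clear of the work, beyond the case and tray (over 0.8 m from the robot).
- case_well (a point): Centre of the well's floor in the fixed teal case; z up, x towards the hinge (far side). Well: 70 x 70 mm, 22 mm deep in dark foam, pale floor 10 mm above the work surface. Rim 75 mm above this point: a jar in the well stays 15 mm below it, one on the foam stands 7 mm above it. Case centred on this point, 150 (x) x 200 (y) mm outside, walls 5. Hinge line along y at x = +75 mm, z = +75.5 mm.
- lid (a joint): Lid angle, rad: 0 shut flat on the rim, grows as it opens. Starts leaning back past upright (1.65 to 1.8; stop 1.9), its tab up to 255 mm above the work surface. Flat teal plate, 150 mm from hinge to free edge, 200 wide, 10 thick, underside on the hinge line; a dark tab 60 wide, 8 thick reaches 18 mm past the free edge's middle. 0.2 kg, stiff hinge: stays where left; about 2 N on its outer face near the free edge swings it shut.
Things that resemble listed ones, but are neither listed nor needed, are in the scene too. Leave any black look-alike of the part that bears red_jar_mid alone.

How it is judged:
By the outcome, as a careful person would: the job done as asked, in the order asked, and still so for the second after the job is handed in, with the robot touching nothing.
It also fails if it takes over 58 s, if anything falls off the work surface, if the arm or the gripper's body presses on something with over 40 N, if the wrist force passes 120 N, or if a joint passes its speed limit or range.

## Working session

There is one attempt and no reset: what is moved stays moved. The work goes in short steps, Python scripts to look and compute and a shell command to move; the robot and the scene stay as the last step left them, time stands still between calls to the robot, and variables do not carry over. Pictures are saved under pics/ and viewed, and the job is handed in when it is done.

```bash
mkdir -p pics; ls
python3 - <<'E'
from bench import manip
import cv2
for n in ("top","side"):
    im=manip.read_camera(n); cv2.imwrite(f"pics/{n}0.png",cv2.cvtColor(im,cv2.COLOR_RGB2BGR)); print(n,manip.calibration(n))
print(manip.observe())
E
```

```text
pics
top {'fx': 463.32946498529645, 'fy': 463.32946498529645, 'cx': 256.61668262634953, 'cy': 192.20692355741966, 'eye': array([0.465097  , 0.04349937, 1.25903416]), 'rotation': array([-0.04729297,  0.71311301, -0.69850444,  0.03639717])}
side {'fx': 399.307038118133, 'fy': 399.307038118133, 'cx': 254.8370375639159, 'cy': 191.13638583579552, 'eye': array([0.14978705, 0.62615197, 0.64232672]), 'rotation': array([ 0.14203936, -0.31001523,  0.84553447, -0.41083675])}
{'clock': 0.1, 'q': array([-1.26179928e+00,  1.16462432e-01,  1.44216693e+00,  8.50821672e-06,
        1.58402527e+00, -3.77856317e-02]), 'dq': array([ 0.00100396, -0.00046317, -0.00256142,  0.00050566,  0.00066027,
       -0.00114529]), 'joint_torque': array([ 1.71347492e-03, -7.33667707e+01, -6.33787823e+01,  6.60986461e-05,
        5.27642114e-03, -1.25670056e-05]), 'ee_pos': array([ 0.22936783, -0.63466022,  0.23063913]), 'orientation': array([ 0.57846739,  0.40647023,  0.57906165, -0.40601112]), 'ft_force': array([0.56441271, 0.12366187, 0.269181  ]), 'torque': array([-0.00850041,  0.0042706 , -0.00161664]), 'opening': 1.0055699211615265}
```

View pics/top0.png

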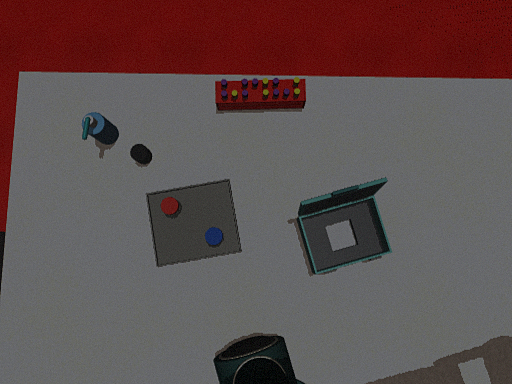

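View pics/side0.png

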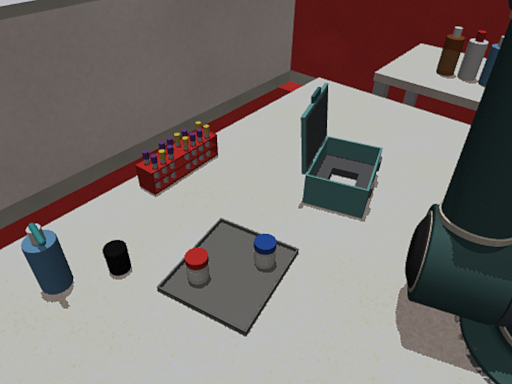

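The top view shows the red-capped jar at about (170,206) and the blue-capped jar at (214,237), both on the grey tray. A black look-alike jar stands off the tray at (141,153), and the case well is at (341,235). The red-capped jar on the tray fits the description. I'll measure it and confirm in a crop.

```bash
cat > h.py <<'E'
import numpy as np,cv2
from scipy.spatial.transform import Rotation as R
from bench import manip
def cam(n):
    c=manip.calibration(n); q=c['rotation']; return c,R.from_quat([q[1],q[2],q[3],q[0]]).as_matrix()
def ray(n,u,v):
    c,M=cam(n); return c['eye'],M@np.array([(u-c['cx'])/c['fx'],(v-c['cy'])/c['fy'],1])
def atz(n,u,v,z):
    e,d=ray(n,u,v); return e+d*(z-e[2])/d[2]
def proj(n,p):
    c,M=cam(n); k=M.T@(np.asarray(p)-c['eye']); return np.array([c['fx']*k[0]/k[2]+c['cx'],c['fy']*k[1]/k[2]+c['cy']])
def grab(n,name):
    im=cv2.cvtColor(manip.read_camera(n),cv2.COLOR_RGB2BGR); cv2.imwrite('pics/'+name+'.png',im); return im
def crop(im,x0,y0,x1,y1,s,name):
    cv2.imwrite('pics/'+name+'.png',cv2.resize(im[y0:y1,x0:x1],None,fx=s,fy=s,interpolation=cv2.INTER_CUBIC))
def toolrot():
    q=manip.observe()['orientation']; return R.from_quat([q[1],q[2],q[3],q[0]])
E
python3 - <<'E'
from h import *
im=cv2.imread('pics/top0.png'); s=cv2.imread('pics/side0.png')
b=im.astype(int)
def cen(m):
    k,l,st,c=cv2.connectedComponentsWithStats(m.astype(np.uint8)); return [(st[i],c[i].round(1)) for i in range(1,k) if st[i][4]>100]
red=(b[...,2]>100)&(b[...,0]<60)&(b[...,1]<60)
blu=(b[...,0]>100)&(b[...,2]<60)&(b[...,1]<80)
well=np.zeros_like(red); well[215:256,322:362]=b[215:256,322:362].min(2)>120
for n,m in(('red',red),('blue',blu),('well',well)):
    for x in cen(m): print(n,x)
mm=np.argwhere(well)[:,::-1].astype(np.float32); r=cv2.minAreaRect(mm); print(r)
print([atz('top',*p,.01).round(4) for p in cv2.boxPoints(r)])
crop(im,130,130,410,290,2.8,'ct0'); crop(s,130,60,400,340,2.1,'cs0')
for q in [(0.2,0.5,0)]: print(proj('top',q))
E
```

```text
red (array([277,  79,  18,  22, 150], dtype=int32), array([285.4,  89.3]))
red (array([247,  80,  16,  21, 141], dtype=int32), array([254.5,  90.8]))
((0.0, 0.0), (0.0, 0.0), 0.0)
[array([1.1562, 0.8154, 0.01  ]), array([1.1562, 0.8154, 0.01  ]), array([1.1562, 0.8154, 0.01  ]), array([1.1562, 0.8154, 0.01  ])]
[ 88.78333448 344.51053915]
```

View pics/ct0.png

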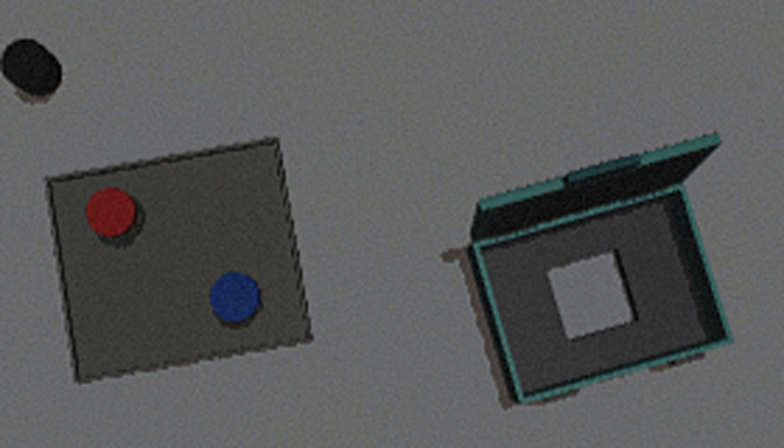

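View pics/cs0.png

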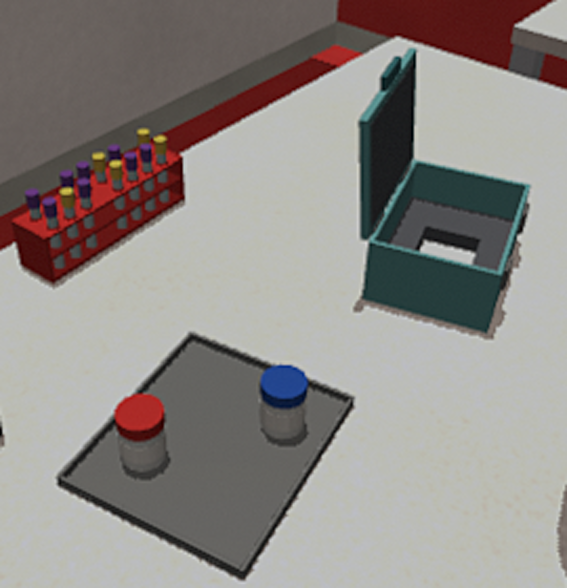

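The crops confirm it: the red-capped white jar is on the grey tray at (170,206) in the top view, and the black look-alike is off the tray. The case rim and the lid, leaning back, are both clear to see.

Run:
```python
from h import *
im=cv2.imread('pics/top0.png'); s=cv2.imread('pics/side0.png')
def cen(b,m,box,z=None,n='top'):
    x0,y0,x1,y1=box; k=np.zeros(m.shape,np.uint8);k[y0:y1,x0:x1]=m[y0:y1,x0:x1]
    k=cv2.morphologyEx(k,cv2.MORPH_OPEN,np.ones((3,3),np.uint8))
    p=np.argwhere(k)[:,::-1].astype(np.float32); return p
b=im.astype(int)
pr=cen(b,b[...,2]-b[...,1]>40,(150,190,195,225)); pb=cen(b,b[...,0]-b[...,2]>30,(195,220,235,255))
for n,p in(('red',pr),('blue',pb)):
    c,r=cv2.minEnclosingCircle(p); print(n,len(p),p.mean(0),c,r,atz('top',*p.mean(0),.062).round(4),atz('top',*c,.062).round(4), 2*r*1.2/463)
w=cen(b,b.min(2)>75,(322,215,362,256)); r=cv2.minAreaRect(w); print('well',len(w),r)
bp=cv2.boxPoints(r); P=np.array([atz('top',*p,.01) for p in bp]); print(P.round(4),P.mean(0), np.linalg.norm(np.diff(P,axis=0),axis=1))
# rim outer corners
C=[(518,402),(732,342),(684,186),(475,243)]
Q=np.array([atz('top',130+x/2.8,130+y/2.8,.085) for x,y in C]); print(Q.round(4),Q.mean(0),np.linalg.norm(np.diff(Q,axis=0),axis=1))
d=Q[1]-Q[0]; print('ang y axis', np.degrees(np.arctan2(-d[1],-d[0])))
# side red cap
b=s.astype(int)
p=cen(b,b[...,2]-b[...,1]>60,(180,235,220,275),n='side'); print('side',p.min(0),p.max(0),p.mean(0))
for z in(.064,): print(atz('side',197,256,z))
print(proj('side',(*atz('top',*pr.mean(0),.062)[:2],.064)))
```

```text
red 237 [169.04642 205.12236] (169.0, 205.0) 8.602425575256348 [0.569  0.2905 0.062 ] [0.5693 0.2906 0.062 ] 0.04459140686957934
blue 245 [213.21225 235.6    ] (213.3543701171875, 235.626220703125) 8.781872749328613 [0.4925 0.1729 0.062 ] [0.4925 0.1726 0.062 ] 0.04552158660559108
well 606 ((340.37841796875, 235.229736328125), (25.51194953918457, 24.262086868286133), 72.89727020263672)
[[ 0.5241 -0.1213  0.01  ]
 [ 0.5446 -0.1835  0.01  ]
 [ 0.4799 -0.2033  0.01  ]
 [ 0.4596 -0.1416  0.01  ]] [ 0.50204926 -0.16243918  0.01      ] [0.06541282 0.06772776 0.0649934 ]
[[ 0.4031 -0.0869  0.085 ]
 [ 0.4602 -0.2775  0.085 ]
 [ 0.5997 -0.236   0.085 ]
 [ 0.5441 -0.0472  0.085 ]] [ 0.50178633 -0.16190858  0.085     ] [0.19898537 0.14555411 0.19681696]
ang y axis 106.69942048961538
side [185. 247.] [207. 265.] [195.95833 256.11905]
[0.56534941 0.2894255  0.064     ]
[195.28322341 255.39086432]
```

```bash
cat >> h.py <<'E'
def plan(target,jaw_deg=None):
    """shift in current tool axes (from measured pose) to TCP target; turn (deg) about tool x to bring jaw dir to jaw_deg, tool down"""
    o=manip.observe(); T=toolrot(); M=T.as_matrix()
    sh=M.T@(np.array(target)-o['ee_pos'])
    z=M[:,2]; print('clock',o['clock'],'pos',o['ee_pos'].round(4),'toolx',M[:,0].round(3),'jaw deg',np.degrees(np.arctan2(z[1],z[0])).round(2),'q',o['q'].round(3))
    print('shift mm',(sh*1000).round(1))
    if jaw_deg is not None:
        for add in(0,180):
            a=np.radians(jaw_deg+add); zz=np.array([np.cos(a),np.sin(a),0]); xx=np.array([0,0,-1.]); N=np.c_[xx,np.cross(zz,xx),zz]
            print('turn',add,R.from_matrix(M.T@N).as_rotvec().round(4))
E
python3 - <<'E'
from h import *
plan((.569,.2905,.23),107)
E
```

```text
clock 0.1 pos [ 0.2294 -0.6347  0.2306] toolx [-0.     0.001 -1.   ] jaw deg -70.13 q [-1.262  0.116  1.442  0.     1.584 -0.038]
shift mm [   1.5  633.9 -754.7]
turn 0 [-3.0915e+00  0.0000e+00 -1.6000e-03]
turn 180 [ 0.0501 -0.0011 -0.    ]
```

```bash
python3 -m handwheel '[[-0.04,0.02,-0.02,0.05,0,0],[-0.08,0.04,-0.05,0.05,0,0],[-0.10,0.07,-0.08,0.05,0,0],[-0.10,0.10,-0.11,0.05,0,0],[-0.10,0.125,-0.15,0.05,0,0],[-0.10,0.15,-0.18,0.05,0,0],[-0.10,0.175,-0.21,0.05,0,0],[-0.10,0.20,-0.24,0.05,0,0],[-0.10,0.225,-0.27,0.05,0,0],[-0.10,0.25,-0.30,0.05,0,0],[-0.10,0.275,-0.33,0.05,0,0],[-0.10,0.30,-0.36,0.05,0,0],[-0.10,0.325,-0.39,0.05,0,0],[-0.10,0.35,-0.42,0.05,0,0],[-0.10,0.375,-0.45,0.05,0,0],[-0.10,0.40,-0.48,0.05,0,0],[-0.10,0.425,-0.51,0.05,0,0],[-0.10,0.45,-0.54,0.05,0,0],[-0.10,0.475,-0.57,0.05,0,0],[-0.10,0.50,-0.60,0.05,0,0]]' 0 30
python3 - <<'E'
from h import *
plan((.569,.2905,.15),107)
E
```

```text
clock: 1.77
ee_pos: [0.4958, 0.1016, 0.3312]
orientation: [0.569, 0.42, 0.569, -0.42]
ft_force: [-0.1, -1.2, 0.3]
opening: 1.002
clock 1.7667 pos [0.4958 0.1016 0.3312] toolx [ 0. -0. -1.] jaw deg -72.97 q [ 0.152 -0.262  1.639 -0.     1.764  1.425]
shift mm [ 181.2  125.3 -159.1]
turn 0 [-3.141e+00  1.000e-04  1.000e-04]
turn 180 [ 0.0006  0.     -0.0001]
```

```bash
python3 -m handwheel '[[0.01,0.02,-0.025,0,0,0],[0.02,0.045,-0.055,0,0,0],[0.04,0.07,-0.085,0,0,0],[0.07,0.09,-0.115,0,0,0],[0.10,0.11,-0.14,0,0,0],[0.13,0.12,-0.155,0,0,0],[0.16,0.125,-0.159,0,0,0],[0.19,0.125,-0.159,0,0,0],[0.21,0.125,-0.159,0,0,0],[0.22,0.125,-0.159,0,0,0],[0.22,0.125,-0.159,0,0,0],[0.22,0.125,-0.159,0,0,0]]'
python3 - <<'E'
from h import *
a=grab('top','t1'); b=grab('side','s1'); crop(b,120,100,320,300,3,'cs1')
plan((.569,.2905,.03),107)
E
```

```text
clock: 2.77
ee_pos: [0.5689, 0.288, 0.112]
orientation: [0.568, 0.421, 0.568, -0.421]
ft_force: [1.1, -0.7, 0.2]
opening: 1.005
clock 2.8667 pos [0.5695 0.2882 0.1134] toolx [ 0.002  0.001 -1.   ] jaw deg -73.01 q [0.429 0.091 1.662 0.    1.386 1.703]
shift mm [83.4  0.  -2.3]
turn 0 [ 3.1415e+00 -3.8000e-03  5.0000e-04]
turn 180 [-0.0001 -0.0003 -0.0024]
```

View pics/t1.png

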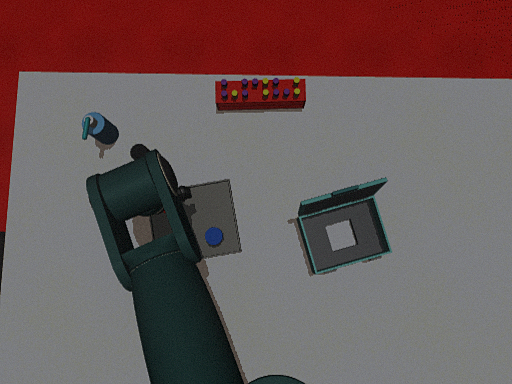

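View pics/s1.png

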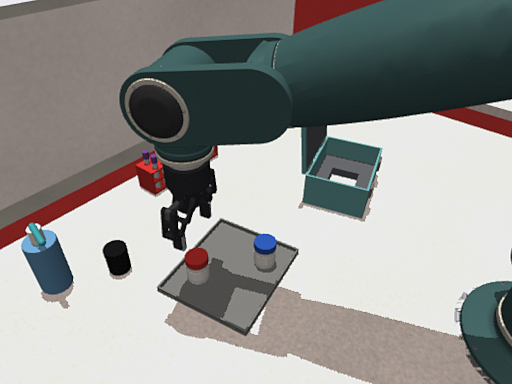

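View pics/cs1.png

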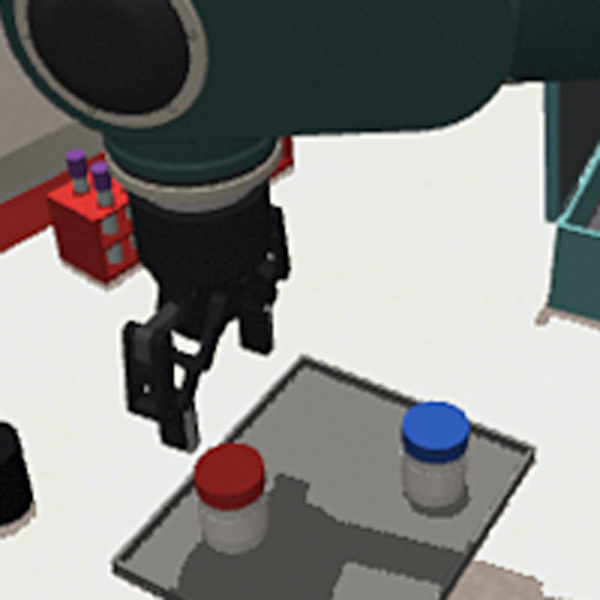

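```bash
python3 -m handwheel '[[0.01,0,-0.002,0,0,0],[0.03,0,-0.002,0,0,0],[0.045,0,-0.002,0,0,0],[0.06,0,-0.002,0,0,0],[0.07,0,-0.002,0,0,0],[0.078,0,-0.002,0,0,0],[0.082,0,-0.002,0,0,0],[0.082,0,-0.002,0,0,0],[0.082,0,-0.002,0,0,0]]'
python3 - <<'E'
from h import *
b=grab('side','s2'); crop(b,120,150,320,320,3,'cs2')
plan((.569,.2905,.03),107)
for h in (.25,.3,.35,.4): print(h,proj('top',(.5695,.288,h)),proj('side',(.5695,.288,h)), proj('top',(.5695+.064*.9,.288+.064*.44,h)))
E
```

```text
clock: 3.62
ee_pos: [0.5684, 0.29, 0.0297]
orientation: [0.569, 0.421, 0.568, -0.42]
ft_force: [-0.7, 0.6, 0.7]
opening: 0.998
clock 3.6667 pos [0.5685 0.2901 0.03  ] toolx [ 0.001  0.    -1.   ] jaw deg -73.0 q [0.432 0.161 1.728 0.    1.251 1.706]
shift mm [ 0.   0.6 -0.2]
turn 0 [-3.1415e+00  1.5000e-03 -2.0000e-04]
turn 180 [ 0.0001 -0.0001 -0.0009]
0.25 [152.92049288 197.16582372] [187.33247746 177.19734189] [141.49647852 171.0432741 ]
0.3 [147.26698745 194.590549  ] [184.44114349 151.53095965] [135.30388046 167.15824023]
0.35 [141.00264128 191.73702519] [181.24738131 123.1799211 ] [128.44744157 162.8567343 ]
0.4 [134.02280203 188.55758126] [177.70112224  91.69976626] [120.81437166 158.06799541]
```

View pics/cs2.png

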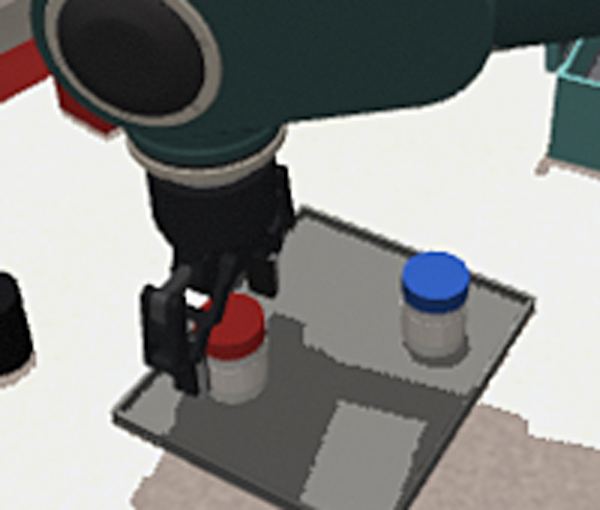

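Both fingers straddle the red jar's cap at about (197,255), and the tray and blue jar are clear of them. Closing now.

```bash
python3 -m handwheel '[[0,0,0,0,0,0],[0,0,0,0,0,0],[0,0,0,0,0,0],[0,0,0,0,0,0],[0,0,0,0,0,0],[0,0,0,0,0,0],[0,0,0,0,0,0],[0,0,0,0,0,0],[0,0,0,0,0,0],[0,0,0,0,0,0]]' 255 30
python3 - <<'E'
from h import *
plan((.569,.2905,.15),107)
# lid angle: free-edge corner pixels in top view, both edges, vs. angle
c=np.array([.502,-.162,.01]);y=np.radians(17); X=np.array([np.cos(y),np.sin(y),0]);Y=np.array([-np.sin(y),np.cos(y),0])
for a in(1.65,1.7,1.75,1.8):
    d=-X*np.cos(a)+np.array([0,0,1])*np.sin(a); h=c+X*.075+np.array([0,0,.0755]); n=X*np.sin(a)+np.array([0,0,1])*np.cos(a)
    out=[]
    for s in(.1,-.1):
        for t in(0,.01): out.append(((proj('top',h+d*.15+Y*s+n*t)-130)*2.8).round())
    print(a,out,'inner face x at edge',(.075-.15*np.cos(a)).round(3))
E
```

```text
clock: 4.5
ee_pos: [0.5684, 0.2901, 0.0298]
orientation: [0.569, 0.421, 0.568, -0.42]
ft_force: [-0.8, -0.0, 5.4]
opening: 0.529
clock 4.5 pos [0.5684 0.2901 0.0298] toolx [ 0.001  0.    -1.   ] jaw deg -72.99 q [0.432 0.161 1.728 0.    1.251 1.706]
shift mm [-120.1    0.8   -0.3]
turn 0 [-3.1415e+00  1.2000e-03 -2.0000e-04]
turn 180 [ 0.0001 -0.0001 -0.0007]
1.65 [array([482., 216.]), array([478., 204.]), array([724., 147.]), array([720., 135.])] inner face x at edge 0.087
1.7 [array([479., 207.]), array([476., 195.]), array([721., 138.]), array([717., 127.])] inner face x at edge 0.094
1.75 [array([477., 198.]), array([473., 186.]), array([718., 130.]), array([713., 118.])] inner face x at edge 0.102
1.8 [array([474., 189.]), array([470., 178.]), array([714., 121.]), array([710., 110.])] inner face x at edge 0.109
```

```bash
python3 -m handwheel '[[-0.005,0,0,0,0,0],[-0.015,0,0,0,0,0],[-0.03,0,0,0,0,0],[-0.05,0,0,0,0,0],[-0.075,0,0,0,0,0],[-0.10,0,0,0,0,0],[-0.125,0,0,0,0,0],[-0.145,0,0,0,0,0],[-0.16,0,0,0,0,0],[-0.165,0,0,0,0,0],[-0.165,0,0,0,0,0]]'
python3 - <<'E'
from h import *
b=grab('side','s3'); crop(b,120,80,320,290,2.8,'cs3')
plan((.4982,-.1632,.20),107)
E
```

```text
clock: 5.42
ee_pos: [0.5685, 0.2901, 0.196]
orientation: [0.569, 0.421, 0.568, -0.42]
ft_force: [0.7, 0.8, -1.3]
opening: 0.53
clock 5.4667 pos [0.5681 0.2899 0.1943] toolx [ 0.  0. -1.] jaw deg -73.0 q [ 0.432  0.048  1.574 -0.     1.52   1.706]
shift mm [  -5.7 -199.4  412.8]
turn 0 [-3.1415e+00  4.0000e-04 -0.0000e+00]
turn 180 [ 0.0001 -0.     -0.0002]
```

View pics/cs3.png

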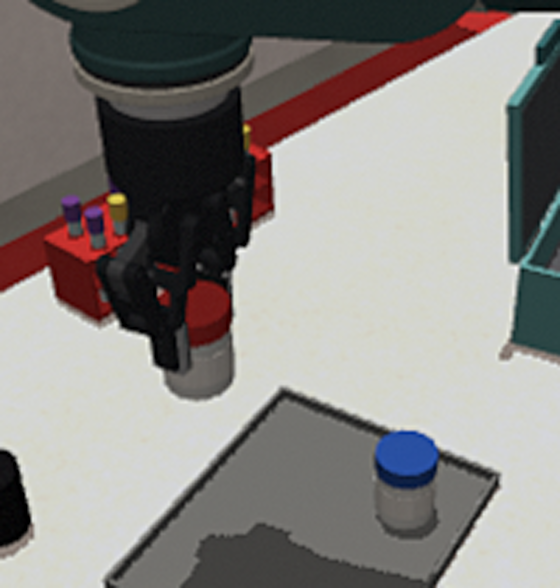

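The red jar is lifted and upright between the pads, at crop (205,340), and the blue jar still stands on the tray. Carrying it to the case.

```bash
python3 -m handwheel '[[0,-0.005,0.01,0,0,0],[0,-0.0121,0.025,0,0,0],[0,-0.0217,0.045,0,0,0],[-0.005,-0.0338,0.07,0,0,0],[-0.005,-0.0459,0.095,0,0,0],[-0.005,-0.058,0.12,0,0,0],[-0.005,-0.07,0.145,0,0,0],[-0.005,-0.082,0.17,0,0,0],[-0.005,-0.094,0.195,0,0,0],[-0.005,-0.106,0.22,0,0,0],[-0.005,-0.118,0.245,0,0,0],[-0.005,-0.13,0.27,0,0,0],[-0.005,-0.142,0.295,0,0,0],[-0.005,-0.154,0.32,0,0,0],[-0.005,-0.166,0.345,0,0,0],[-0.005,-0.176,0.365,0,0,0],[-0.005,-0.185,0.383,0,0,0],[-0.005,-0.192,0.398,0,0,0],[-0.005,-0.197,0.408,0,0,0],[-0.005,-0.199,0.412,0,0,0]]'; python3 -m handwheel '[[0,0,0,0,0,0],[0.01,0,0,0,0,0],[0.03,0,0,0,0,0],[0.05,0,0,0,0,0],[0.07,0,0,0,0,0],[0.08,0,0,0,0,0],[0.08,0,0,0,0,0],[0.08,0,0,0,0,0]]'
python3 - <<'E'
from h import *
a=grab('top','t4');b=grab('side','s4'); crop(b,240,30,440,230,3,'cs4')
plan((.4982,-.1632,.036),107)
E
```

```text
clock: 7.13
ee_pos: [0.4972, -0.1639, 0.1985]
orientation: [0.568, 0.421, 0.568, -0.421]
ft_force: [-0.0, -0.6, -0.4]
opening: 0.529
clock: 7.8
ee_pos: [0.4984, -0.1617, 0.1192]
orientation: [0.568, 0.42, 0.569, -0.42]
ft_force: [1.3, 0.5, 0.1]
opening: 0.53
clock 7.9 pos [ 0.4989 -0.1622  0.1205] toolx [ 0.001 -0.    -1.   ] jaw deg -72.97 q [-0.363 -0.165  1.898  0.     1.407  0.911]
shift mm [84.5 -1.1  0.7]
turn 0 [-3.1411e+00  1.9000e-03  1.4000e-03]
turn 180 [ 0.0005  0.0009 -0.0012]
```

View pics/cs4.png

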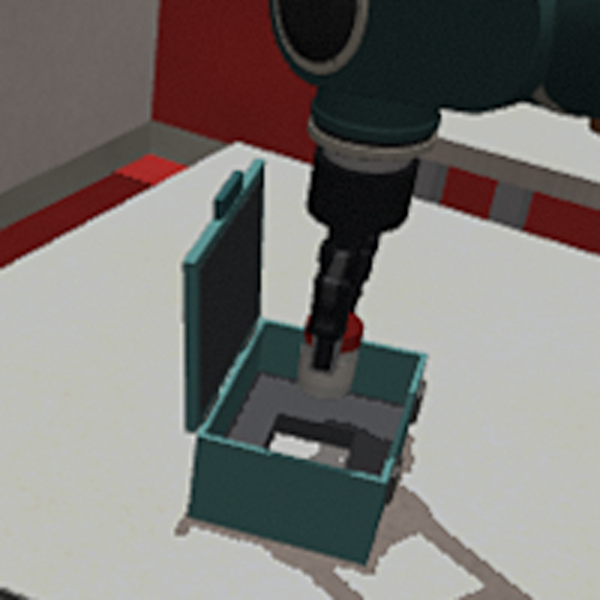

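View pics/t4.png

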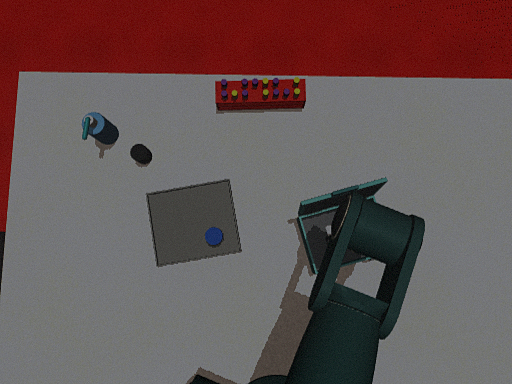

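Run:
```python
from h import *
c=np.array([.502,-.162,.01]);y=np.radians(17); X=np.array([np.cos(y),np.sin(y),0]);Y=np.array([-np.sin(y),np.cos(y),0])
for z in (.35,.38,.41):
    for p in((356,192),(345,195),(362,192)):
        w=atz('top',*p,z)-c; print(z,p,'case x,y',(w@X).round(3),(w@Y).round(3))
b=cv2.imread('pics/s4.png'); S=4; x0,y0=290,110
im=cv2.resize(b[y0:y0+110,x0:x0+120],None,fx=5,fy=5,interpolation=cv2.INTER_CUBIC)
def pl(pts,col):
    q=np.array([(proj('side',p)-[x0,y0]+.5)*5 for p in pts]).astype(int); cv2.polylines(im,[q],True,col,1)
sq=lambda h,z:[c*[1,1,0]+X*i*h+Y*j*h+[0,0,z] for i,j in((1,1),(1,-1),(-1,-1),(-1,1))]
pl(sq(.035,.032),(0,255,255)); pl(sq(.035,.01),(0,255,0))
pl([c*[1,1,0]+X*i*.075+Y*j*.1+[0,0,.085] for i,j in((1,1),(1,-1),(-1,-1),(-1,1))],(255,0,255))
t=np.linspace(0,6.28,40)
for h in(0,.06): pl([np.array([.4989+.023*np.cos(a),-.1622+.023*np.sin(a),.1205-.026+h]) for a in t],(255,255,0))
cv2.imwrite('pics/o4.png',im)
```

```text
0.35 (356, 192) case x,y 0.079 0.002
0.35 (345, 195) case x,y 0.08 0.024
0.35 (362, 192) case x,y 0.076 -0.01
0.38 (356, 192) case x,y 0.078 0.009
0.38 (345, 195) case x,y 0.078 0.03
0.38 (362, 192) case x,y 0.074 -0.002
0.41 (356, 192) case x,y 0.076 0.015
0.41 (345, 195) case x,y 0.076 0.036
0.41 (362, 192) case x,y 0.073 0.005
```

View pics/o4.png

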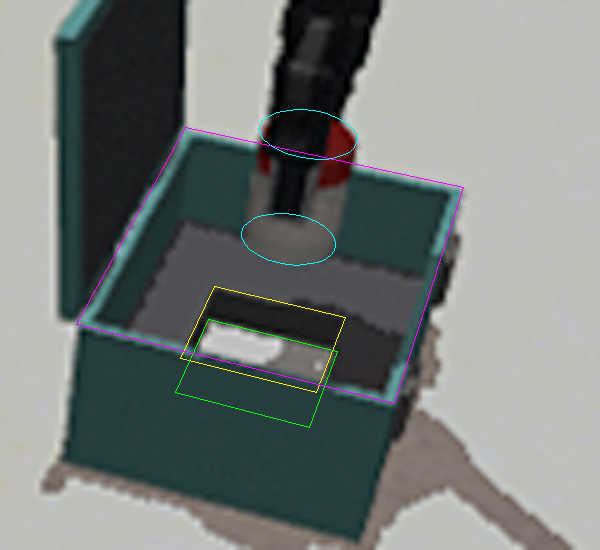

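The side overlay puts the jar foot above the well opening, perhaps 2-3 mm towards the robot, and the wrist fork keeps about 9 mm from the lid. I'll shift 2 mm towards the hinge and lower slowly.

```bash
python3 -m handwheel '[[0.008,0.002,0,0,0,0],[0.02,0.002,0,0,0,0],[0.035,0.002,0,0,0,0],[0.048,0.002,0,0,0,0],[0.058,0.002,0,0,0,0],[0.066,0.002,0,0,0,0],[0.072,0.002,0,0,0,0],[0.076,0.002,0,0,0,0],[0.078,0.002,0,0,0,0],[0.078,0.002,0,0,0,0],[0.078,0.002,0,0,0,0]]'
python3 - <<'E'
from h import *
a=grab('top','t5');b=grab('side','s5'); crop(b,280,90,420,230,4.2,'cs5')
plan((.4997,-.1632,.036),107)
E
```

```text
clock: 8.82
ee_pos: [0.5005, -0.1618, 0.0417]
orientation: [0.569, 0.421, 0.568, -0.421]
ft_force: [-0.2, -0.3, -1.0]
opening: 0.53
clock 8.9167 pos [ 0.5005 -0.1618  0.0419] toolx [ 0.001 -0.    -1.   ] jaw deg -73.0 q [-0.361 -0.092  1.967  0.     1.265  0.913]
shift mm [ 5.9 -1.2  1.1]
turn 0 [-3.1415e+00  1.1000e-03  8.0000e-04]
turn 180 [ 0.0001  0.0005 -0.0007]
```

View pics/cs5.png

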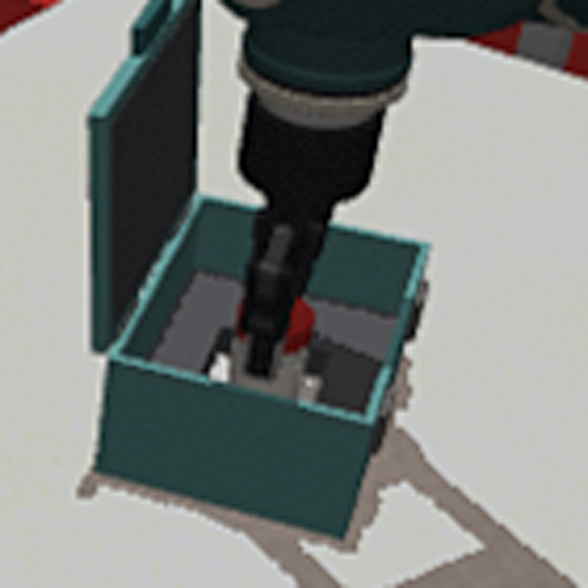

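View pics/t5.png

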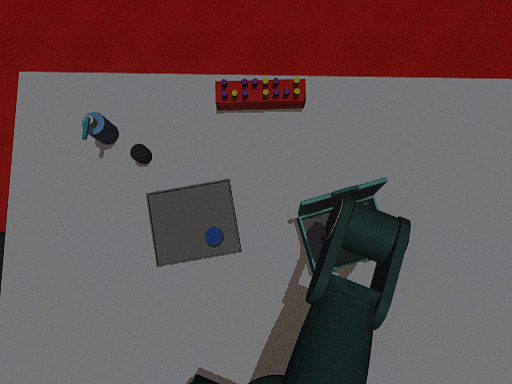

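The jar foot has entered the well with no contact force, and pale floor shows on both sides of it. Lowering the last few millimetres slowly.

```bash
python3 -m handwheel '[[0.001,0,0,0,0,0],[0.002,0,0,0,0,0],[0.003,0,0,0,0,0],[0.004,0,0,0,0,0],[0.004,0,0,0,0,0],[0.005,0,0,0,0,0],[0.005,0,0,0,0,0],[0.005,0,0,0,0,0]]';python3 -m handwheel '[[0.0005,0,0,0,0,0],[0.001,0,0,0,0,0],[0.001,0,0,0,0,0],[0.001,0,0,0,0,0]]'
```

```text
clock: 9.58
ee_pos: [0.5003, -0.1617, 0.0363]
orientation: [0.568, 0.421, 0.568, -0.421]
ft_force: [0.2, 1.2, -0.1]
opening: 0.53
clock: 9.92
ee_pos: [0.5004, -0.1617, 0.0358]
orientation: [0.569, 0.421, 0.568, -0.421]
ft_force: [-2.4, 0.9, 5.8]
opening: 0.531
```

Contact shows as 5.8 N upward at TCP z 0.0358, so the jar is on the floor as predicted. Releasing.

```bash
python3 -m handwheel '[[0,0,0,0,0,0],[0,0,0,0,0,0],[0,0,0,0,0,0],[0,0,0,0,0,0],[0,0,0,0,0,0],[0,0,0,0,0,0],[0,0,0,0,0,0],[0,0,0,0,0,0]]' 60; python3 -m handwheel '[[-0.005,0,0,0,0,0],[-0.015,0,0,0,0,0],[-0.03,0,0,0,0,0],[-0.05,0,0,0,0,0],[-0.08,0,0,0,0,0],[-0.11,0,0,0,0,0],[-0.14,0,0,0,0,0],[-0.17,0,0,0,0,0],[-0.20,0,0,0,0,0],[-0.23,0,0,0,0,0],[-0.25,0,0,0,0,0],[-0.25,0,0,0,0,0]]'
python3 - <<'E'
from h import *
a=grab('top','t6');b=grab('side','s6'); crop(b,280,60,420,230,3.5,'cs6')
plan((.50,-.1632,.3),107)
E
```

```text
clock: 10.58
ee_pos: [0.5003, -0.1617, 0.0353]
orientation: [0.568, 0.421, 0.568, -0.421]
ft_force: [0.4, 0.4, 0.6]
opening: 0.764
clock: 11.58
ee_pos: [0.5009, -0.1619, 0.2914]
orientation: [0.571, 0.421, 0.566, -0.42]
ft_force: [0.3, -0.2, 0.5]
opening: 0.766
clock 11.6833 pos [ 0.5003 -0.1617  0.2866] toolx [ 0.002 -0.001 -1.   ] jaw deg -73.0 q [-0.361 -0.221  1.677  0.     1.684  0.913]
shift mm [-13.4  -0.7   1.4]
turn 0 [-3.1415e+00  2.3000e-03  1.7000e-03]
turn 180 [ 0.0001  0.0011 -0.0015]
```

View pics/cs6.png

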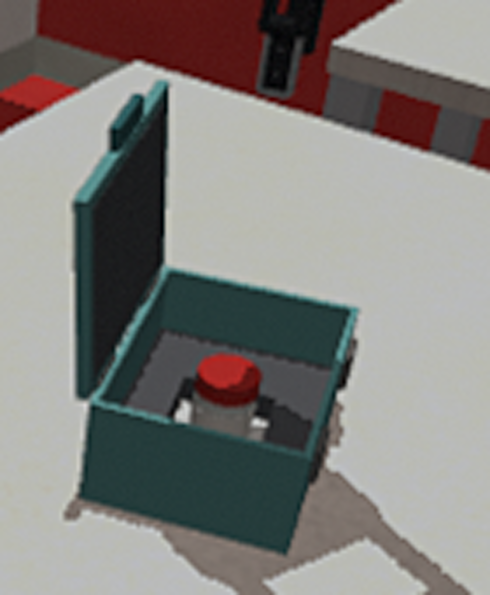

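View pics/t6.png

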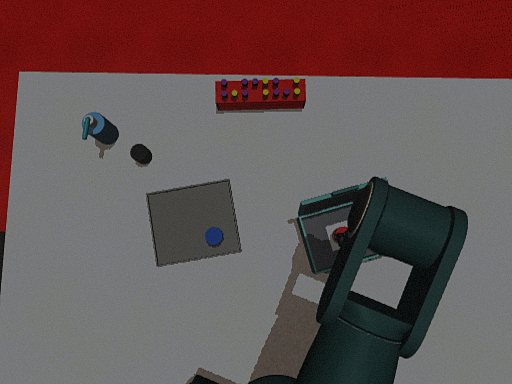

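The jar stands upright in the well, with its cap well below the rim. I'll check the cap height numerically, then close the gripper and go over the lid to its far side.

```bash
python3 -m handwheel '[[-0.015,0,0,0,0,0],[-0.03,0.01,0,0,0,0],[-0.03,0.03,0,0,0,0],[-0.03,0.055,0,0,0,0],[-0.03,0.08,0,0,0,0],[-0.03,0.105,0,0,0,0],[-0.03,0.13,0,0,0,0],[-0.03,0.147,0,0,0,0],[-0.03,0.156,0,0,0,0],[-0.03,0.156,0,0,0,0],[-0.03,0.156,0,0,0,0],[-0.03,0.156,0,0,0,0]]' 255 30
python3 - <<'E'
from h import *
a=grab('top','t7');b=grab('side','s7'); 
c=np.array([.502,-.162,.01]);y=np.radians(17); X=np.array([np.cos(y),np.sin(y),0])
plan(c+X*.155+[0,0,.195],107)
g=b.astype(int); m=np.zeros(g.shape[:2],bool); m[140:190,320:370]=(g[...,2]-g[...,1]>50)[140:190,320:370]
p=np.argwhere(m)[:,::-1]; print('cap px',p.min(0),p.max(0))
for zt in(.07,.092): # top circle + cap bottom circle
    q=np.array([proj('side',[.5005+.023*np.cos(t),-.1617+.023*np.sin(t),z]) for t in np.linspace(0,6.28,60) for z in(zt,zt-.016)]); print(zt,q.min(0),q.max(0))
crop(b,250,30,450,230,3,'cs7')
E
```

```text
clock: 12.68
ee_pos: [0.6487, -0.1164, 0.3156]
orientation: [0.568, 0.421, 0.568, -0.421]
ft_force: [-0.1, 0.5, -0.2]
opening: 0.001
clock 12.7833 pos [ 0.6487 -0.1164  0.3159] toolx [ 0.001 -0.    -1.   ] jaw deg -73.03 q [-0.216  0.072  1.354 -0.     1.716  1.058]
shift mm [110.9   1.4   0.6]
turn 0 [ 3.1411e+00 -7.0000e-04 -5.0000e-04]
turn 180 [-0.0005  0.0003 -0.0005]
cap px [336 161] [354 175]
0.07 [334.91182554 160.11816217] [354.26640113 175.74120005]
0.092 [336.12736995 152.9026211 ] [355.76955595 168.55187573]
```

View pics/cs7.png

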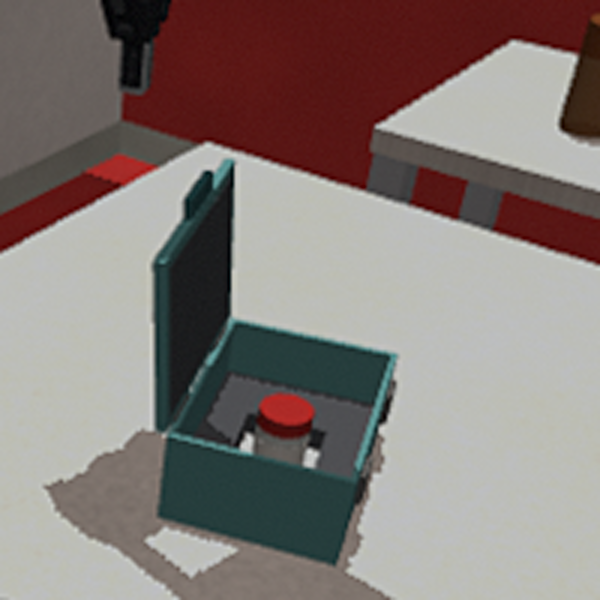

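View pics/t7.png

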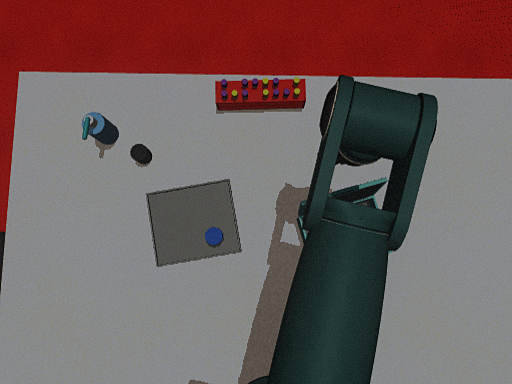

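Cap pixels (336..354, 161..175) match a cap top at z 0.070, so the jar is fully down and 15 mm under the rim. The closed fingers are now beyond the lid, so I'll lower behind it and look.

```bash
python3 -m handwheel '[[0.015,0,0,0,0,0],[0.035,0,0,0,0,0],[0.06,0,0,0,0,0],[0.085,0,0,0,0,0],[0.103,0,0,0,0,0],[0.111,0,0,0,0,0],[0.111,0,0,0,0,0],[0.111,0,0,0,0,0]]'
python3 - <<'E'
from h import *
b=grab('side','s8')
c=np.array([.502,-.162,.01]);y=np.radians(17); X=np.array([np.cos(y),np.sin(y),0])
plan(c+X*.096+[0,0,.1955],107)
crop(b,210,0,410,200,3,'cs8')
E
```

```text
clock: 13.45
ee_pos: [0.6493, -0.1162, 0.2049]
orientation: [0.569, 0.421, 0.568, -0.421]
ft_force: [-0.3, -0.1, 0.4]
opening: 0.003
clock 13.5 pos [ 0.6497 -0.1162  0.2057] toolx [ 0.002 -0.    -1.   ] jaw deg -73.0 q [-0.216  0.09   1.511 -0.     1.539  1.058]
shift mm [  0.1 -58.6   0.6]
turn 0 [ 3.1416e+00 -2.2000e-03 -1.3000e-03]
turn 180 [-0.      0.0008 -0.0014]
```

View pics/cs8.png

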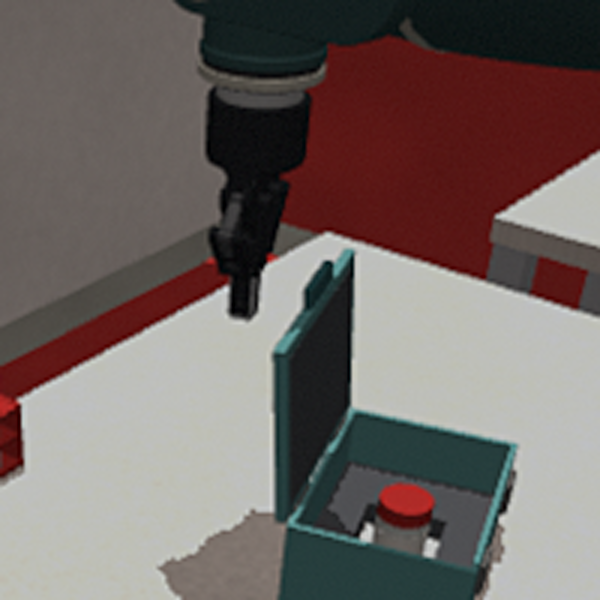

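The closed fingertips at crop (240,310) are behind the lid, clear of it and below the top of the tab. Now I'll push the lid over along its arc.

```bash
python3 -m handwheel '[[0,-0.01,0,0,0,0],[0,-0.022,0,0,0,0],[0,-0.032,0,0,0,0],[0,-0.041,0,0,0,0],[0,-0.050,0,0,0,0],[0,-0.058,0,0,0,0],[0,-0.065,0,0,0,0],[0,-0.072,0,0,0,0],[0,-0.079,0,0,0,0],[0.001,-0.086,0,0,0,0],[0.002,-0.093,0,0,0,0],[0.004,-0.100,0,0,0,0],[0.006,-0.107,0,0,0,0],[0.009,-0.114,0,0,0,0],[0.012,-0.121,0,0,0,0],[0.016,-0.128,0,0,0,0],[0.020,-0.134,0,0,0,0],[0.022,-0.137,0,0,0,0],[0.022,-0.137,0,0,0,0]]'
python3 - <<'E'
from h import *
b=grab('side','s9')
c=np.array([.502,-.162,.01]);y=np.radians(17); X=np.array([np.cos(y),np.sin(y),0])
plan(c-X*.034+[0,0,.0855],107)
print(manip.observe()['ft_force'])
crop(b,250,30,450,230,3,'cs9')
E
```

```text
clock: 15.08
ee_pos: [0.5177, -0.1563, 0.1816]
orientation: [0.568, 0.421, 0.569, -0.421]
ft_force: [0.2, -0.0, -0.6]
opening: -0.001
clock 15.1333 pos [ 0.5181 -0.1562  0.182 ] toolx [-0.  0. -1.] jaw deg -73.01 q [-0.34  -0.16   1.793  0.     1.509  0.934]
shift mm [ 86.5 -51.    0.9]
turn 0 [3.1414e+00 6.0000e-04 5.0000e-04]
turn 180 [-0.0002 -0.0003  0.0004]
[0.75585035 0.26197829 0.50016646]
```

View pics/cs9.png

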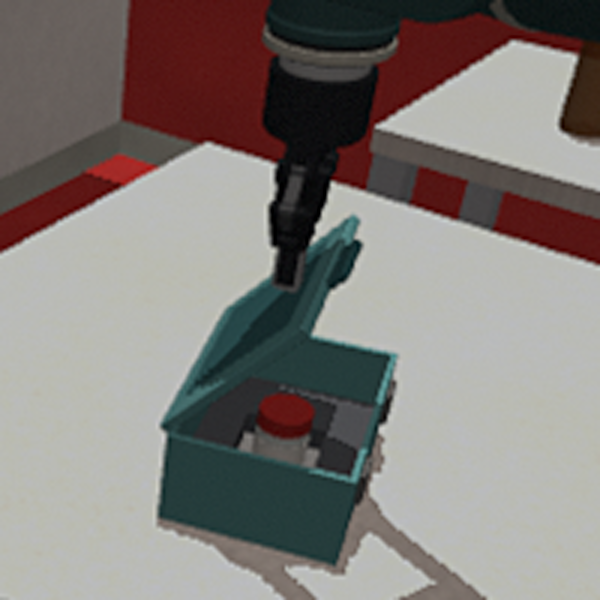

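The lid follows the fingertip and is at roughly 50°. I'll continue down to shut.

```bash
python3 -m handwheel '[[0.003,-0.005,0,0,0,0],[0.008,-0.011,0,0,0,0],[0.012,-0.016,0,0,0,0],[0.017,-0.021,0,0,0,0],[0.022,-0.026,0,0,0,0],[0.028,-0.030,0,0,0,0],[0.034,-0.034,0,0,0,0],[0.040,-0.037,0,0,0,0],[0.046,-0.040,0,0,0,0],[0.053,-0.043,0,0,0,0],[0.060,-0.045,0,0,0,0],[0.066,-0.047,0,0,0,0],[0.072,-0.048,0,0,0,0],[0.078,-0.050,0,0,0,0],[0.083,-0.051,0,0,0,0],[0.085,-0.051,0,0,0,0],[0.0865,-0.051,0,0,0,0],[0.087,-0.051,0,0,0,0],[0.087,-0.051,0,0,0,0]]'
python3 - <<'E'
from h import *
b=grab('side','s10')
o=manip.observe();print(o['ee_pos'],o['ft_force'])
crop(b,270,60,430,220,3.7,'cs10')
E
```

```text
clock: 16.72
ee_pos: [0.4698, -0.1711, 0.0955]
orientation: [0.569, 0.421, 0.568, -0.421]
ft_force: [-0.8, -0.0, 0.8]
opening: -0.0
[ 0.46983828 -0.17106787  0.09553777] [-1.16080818  0.10819512  2.43954651]
```

View pics/cs10.png

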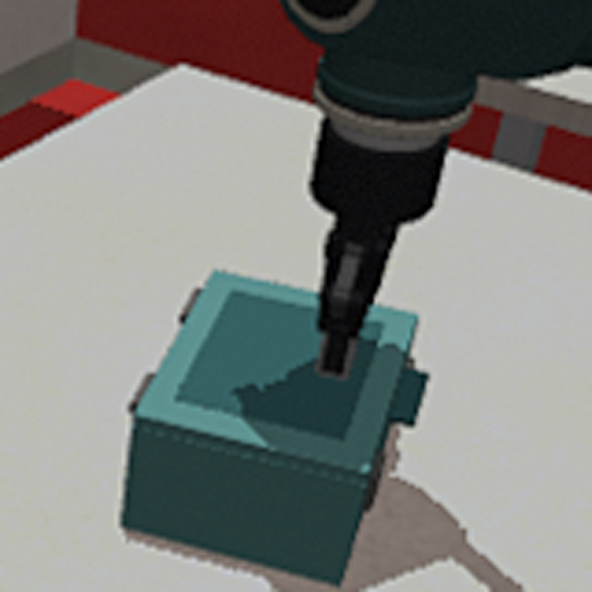

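The lid looks flat. I'll press a little further until the force confirms it is on the rim.

```bash
python3 -m handwheel '[[0.0005,0,0,0,0,0],[0.001,0,0,0,0,0],[0.0015,0,0,0,0,0],[0.0015,0,0,0,0,0],[0.0015,0,0,0,0,0]]'
```

```text
clock: 17.18
ee_pos: [0.4699, -0.1712, 0.0954]
orientation: [0.569, 0.421, 0.568, -0.421]
ft_force: [-8.6, 2.6, 16.3]
opening: 0.002
```

The tip stays at z 0.0954 under 16 N, and a shut lid's top is at 0.0955. Retracting to look.

```bash
python3 -m handwheel '[[-0.005,0,0,0,0,0],[-0.015,0,0,0,0,0],[-0.035,0,0,0,0,0],[-0.06,0,0,0,0,0],[-0.09,0,0.02,0,0,0],[-0.12,0,0.05,0,0,0],[-0.14,0,0.08,0,0,0],[-0.15,0,0.115,0,0,0],[-0.15,0,0.15,0,0,0],[-0.15,0,0.185,0,0,0],[-0.15,0,0.21,0,0,0],[-0.15,0,0.23,0,0,0],[-0.15,0,0.24,0,0,0],[-0.15,0,0.24,0,0,0],[-0.15,0,0.24,0,0,0],[-0.15,0,0.24,0,0,0]]'
python3 - <<'E'
from h import *
a=grab('top','t11');b=grab('side','s11')
print(manip.observe()['ft_force'],manip.observe()['dq'].round(3))
x0,y0,S=290,90,5
im=cv2.resize(b[y0:y0+110,x0:x0+120],None,fx=S,fy=S,interpolation=cv2.INTER_CUBIC)
c=np.array([.502,-.162,0]);y=np.radians(17); X=np.array([np.cos(y),np.sin(y),0]);Y=np.array([-np.sin(y),np.cos(y),0])
for ang,col in((0,(255,0,255)),(.04,(0,255,255))):
    q=[]
    for r,j in((0,1),(0,-1),(.15,-1),(.15,1)):
        p=c+X*.075+[0,0,.0855]+(-X*np.cos(ang)+np.array([0,0,np.sin(ang)]))*r+(X*np.sin(ang)+np.array([0,0,np.cos(ang)]))*.01+Y*j*.1
        q.append((proj('side',p)-[x0,y0]+.5)*S)
    cv2.polylines(im,[np.array(q).astype(int)],True,col,1)
cv2.imwrite('pics/o11.png',im)
E
```

```text
clock: 18.52
ee_pos: [0.5398, -0.3996, 0.2442]
orientation: [0.569, 0.42, 0.568, -0.42]
ft_force: [-0.5, -0.5, -0.4]
opening: -0.004
[-0.64812094  0.43358346 -0.4035955 ] [-0.001  0.    -0.001  0.    -0.    -0.001]
```

View pics/o11.png

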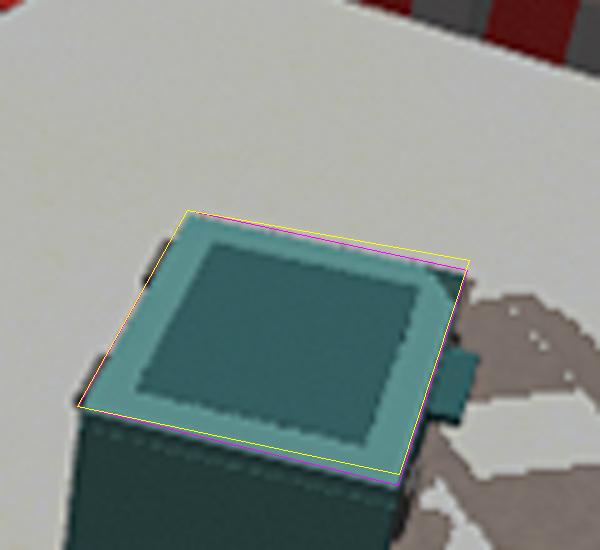

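View pics/t11.png

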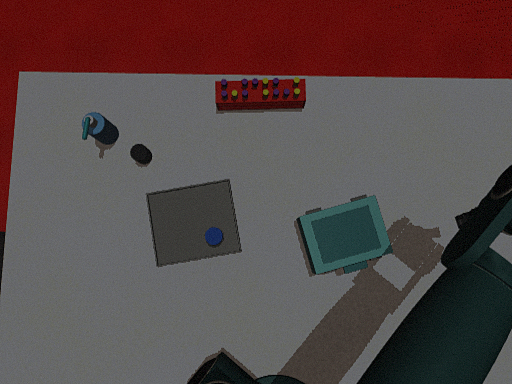

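The lid's outline matches the shut (0 rad) overlay in magenta. The blue jar is still at (214,236), the black look-alike at (141,153), and the robot is clear of everything.

```bash
python3 -c "
from bench import manip
print(manip.finish_job())"
```

```text
the job is handed in; nothing more can be done
None
```

The red-capped jar is in the case's well and the lid is shut. I handed the job in at about 18.5 s on the robot's clock.

- **Jar:** I lowered it slowly until it touched the floor, at about 6 N, and let go. Before closing the lid, the cap's pixels matched a top at z = 0.070 m, so it is fully down and 15 mm below the rim.
- **Lid:** I pushed it over along its arc and pressed until it held at 16 N with the tip at z = 0.0954 m (0.0955 m expected when shut). After I backed off, the lid still matched the shut outline in the side camera.
- **Rest of the scene:** The blue-capped jar and the black look-alike are where they started, and the robot touches nothing.
- **One disagreement:** While I carried the jar, its foot appeared 2–3 mm off the predicted spot, towards the robot, so I shifted 2 mm before lowering. No other check failed.

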